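Clamp a culture flask on the shaker with the threaded ring and start it

ROBOT

A 6-joint arm with a two-finger parallel gripper is mounted at the origin on a cart in front of the work surface, level with it; the furniture and walls round the work are solid. World frame = base frame: x ahead of the robot, y to its left, z up, the work surface at z = 0. Lengths are in m, angles in degrees, forces in N, time in s.
With the tool pointing down it reaches from about 0.325 to 0.85 m from the base axis. Payload 4.4 kg.
Tool frame: the origin (TCP) lies at the very end of the fingers, on their centre line; the grasp point (between the pads) lies 19 mm behind it (bot.grip_point_offset is the distance from the TCP to the grasp point, in m); z points along the fingers, y is the line along which they close (so a half turn about z gives the same grasp; the last joint's range is limited). The gripper opens to 94 mm and grips with 3 to 60 N. Pads are 16 mm wide; open, the fingers measure 119 mm over their backs; the gripper's body (75 mm by 177 mm) begins 78 mm behind the grasp point.
Start: joints at [61.564, 11.837, 88.321, -0, 79.842, -8.623], TCP at [0.195, 0.541, 0.205] pointing down, gripper open.
Joint ranges: [-156.59, 156.59], [-49.26, 127.26], [12.9, 141.05], [-63.56, 243.56], [4.71, 150.69], [-161.64, 161.64]. Speed limits (degrees/s): [159.86, 159.86, 180, 180, 180, 180].

INTERFACE

Orientations are given as a 3x3 rotation matrix whose columns are the frame's x, y, z axes.
In Python, from bench import get_state, optics, close_job, bot gives the robot as it stands.
- The arm moves only by the shell command python3 -m creep 'ROWS' [FORCE]. ROWS is JSON, a list of rows, each a list of 3 entries, a list of its own where there are three numbers: the closure, from -1 (fully open) to 1 (shut), so that 0 is half open, then the shift along the tool's x, y, z in units of 60 cm (1.0 is 60 cm), then the turn, a rotation vector about the tool's x, y, z in units of pi/2 rad (1.0 is pi/2 rad). A call has 1 to 5 rows; each row is the pose to reach, as a shift and turn from the pose commanded when the call began, along the tool's axes at that moment; what a row does not reach only later rows make up. A row lasts 1/10 s, in which the tool goes at most 50 mm and 8.59 degrees, less where a joint would pass 70% of its speed; a pose out of reach is approached as far as the arm can. A call with a number of a shift or a turn outside -1 to 1 is refused whole. A call with a gripper value outside its range is refused whole. The fingers move at their own pace and stop on an object; FORCE is the grip in N (left out, the last holds). Time passes only in rows, so rows that repeat a pose let the fingers close. It gives the time, the measured TCP pose, the force, the opening and the grip force at its end, in the units of the state.
- get_state(): the state, without advancing time (a new reading comes with each control period).
- optics.grab_frame(name): name is "scene" or "top" or "wrist"; returns (picture, depth): 384x512x3 uint8, red, green, blue; 384x512 float32, m along the optical axis (not along the pixel's ray), 0 where there is no reading.
- optics.calibration(name): a dict with "fx", "fy", "cx", "cy" (pixels), "position" and "rotation" of the camera in the world. Camera axes: x right, y up, looking along -z (the intrinsics and any distortion apply to the point x, -y, -z); pixel columns grow to the right and rows downward; lengths in m; the calibration is good to about 2 mm. A picture is of the moment at which its call begins: read the wrist's pose just before it. calibration takes no time and is no camera call; for the wrist camera it gives the pose at the moment of the call.
- close_job(): hands the job in; it is judged then, once.
The state is a dict: "clock": time; "q": joint angles; "joint_vel": joint speeds; "tau": joint torques, N m; "tool_pos": TCP position; "eef_rot": TCP orientation; "ft_force": force on the tool from outside, world axes, zero at the start; "ft_torque": the same for the moment, N m; "gripper_width": finger opening in m; "gripper_force": force on a finger pad.
Only numpy, scipy, OpenCV 4.12 (cv2) and the standard library are available. Lean on these libraries where they do the work, as an engineer would, in place of code of your own. Each camera call takes 0.05 s, during which the arm holds its last target. There are 200 camera calls.

TASK

Lay the smaller culture flask flat in the shallow tray of the shaker, swing the clamp arm round so that its pad stands over the flask, and screw the knurled ring down the stud (clockwise from above) until the pad meets the flask and resistance rises, then count about half a turn more and stop there. Once it is clamped, let go and start the shaker by pushing its toggle away from you, all the way over. Leave the larger flask, the timer and the petri dish alone.

Things in the scene. Friction and masses are not known exactly. Their poses are not given: they have to be found in the camera images.
- shaker: Bench shaker, fixed to the desk, a low white box 220 mm (its x, front to back) by 235 mm (its y), grey top 50 mm above the desk. Origin: centre of its underside, on the desk; its -x side is the front, towards the robot; z up. An aluminium platform, its top 60 mm above the desk, carries the tray (front) and an upright threaded stud (behind the tray, at x +65, y +12.5 mm). The stud's tip is 157 mm above the desk. The toggle is at the right front corner.
- seat (a point): Centre of the tray's floor, 60 mm above the desk (at shaker x -40, y +12.5 mm); axes as the shaker's. The tray is a frame of 5 mm high, 4 mm wide lips, inside 104 mm along the shaker's x and 64 mm along its y. The flask lies in it with its long axis along the shaker's x, cap to either end.
- small_flask: The smaller of the two clear culture flasks lying on the desk: 92 mm long with its cap (its x, cap at +x), 52 mm wide (y), 26 mm high, about 100 g. Origin: middle of its length and width, on its underside. The box-shaped body reaches from x -46 to about +24 mm, flat on top; the round cap (22 mm across, axis 15 mm up) from +30 to +46 mm. Rigid; take it across the 52 mm width, best near x -10 mm.
- big_flask: The larger culture flask, 137 x 78 x 39 mm, of the same shape, lying on the desk; origin at the middle of its underside. Not to be used or moved.
- timer: White digital bench timer standing on the desk, 36 x 66 x 56 mm, a bystander; origin at the centre of its underside.
- petri: Small flat petri dish, 60 mm across, 13 mm high, a bystander; origin at the centre of its underside.
- ring_top (a point): Centre of the top face of the knurled steel ring on the stud: 42 mm across (45 mm over the ribs), 24 mm high, with a black index line on top. The point lies on the stud's axis and sinks with the ring; the ring reaches from here 24 mm down, the arm's hub (38 mm across) begins 1 mm below the ring. The stud stands 4 mm out of the ring at its highest and more as the ring goes down, to about 24 mm when clamped.
- ring (a joint): Turn of the ring in rad, 0 at the top of the thread, growing clockwise seen from above; clockwise lowers ring, arm and pad together by 12 mm a turn. Range 0 to 12.5; it starts at 2.0 to 3.6. Stays where it is left; free running takes about 0.1 N m. In the tray the flask's top is met at about 5.2 rad; from there resistance rises gently, by about 0.02 N m in half a turn.
- knob_top (a point): Centre of the top of the clamp arm's knob: an upright steel pin 16 mm across and 28 mm high at the arm's free end, 105 mm from the stud's axis, right above the pad. Its foot stands on the arm, a flat bar 22 mm wide and 10 mm thick. Push or pinch it to swing the arm.
- clamp_arm (a joint): Swing of the clamp arm about the stud in rad: 0 when it points to the front (shaker -x) with the pad over the middle of the tray; grows clockwise seen from above, so that at 1.57 it points to the shaker's left (+y), parked. Range -0.3 to 2.0; starts parked at 1.2 to 1.7. Stays where it is left (friction 0.06 N m); it rides up and down with the ring but does not turn with it.
- pad_face (a point): Centre of the underside of the round rubber pad (22 mm across) below the knob; 96 mm above the desk when the ring is at 0. The flask's top in the tray is 86 mm above the desk.
- pad (a joint): How far the pad is pushed up on its spring in m: 0 when free, up to 0.0145; 2 N per mm on top of its own 2 N. The rubber face gives too: after the pad meets the flask this grows about 7 mm per turn of the ring (the rest of the 12 mm is squashed rubber), so half a turn gives about 0.0037 (some 9 N).
- switch_tip (a point): Centre of the 16 mm ball at the end of the shaker's toggle, a thin 8 mm steel lever. It pivots 59 mm above the desk at shaker x -75, y -88 mm, 40 mm below the ball, about the shaker's y axis. The black base is 36 x 28 x 10 mm on the 50 mm high top.
- switch (a joint): Swing of the toggle in rad: 0 off (leaning 0.45 rad towards the front), 0.9 on (leaning 0.45 rad to the back, away from the robot). Stays where it is left; takes about 1.5 N at the ball.
There are look-alikes about, which are no part of the job. What is shaped like the small_flask but green is not meant.

How it is judged (in metres and radians):
On the way, in this order (a step that is already met when the one before it is completed fails the run):
1. the smaller flask lies flat in the tray, released (x of small_flask in the frame of seat between -0.01 and 0.01 m and y of small_flask in the frame of seat between -0.01 and 0.01 m and z of small_flask in the frame of seat between -0.003 and 0.003 m and angle between the x axis of small_flask and the x axis of shaker, either way round below 0.2 rad and angle between small_flask's own z axis and vertical below 0.06 rad and contact force between the fingers and small_flask below 0.2 N), for 0.2 s.
2. the clamp arm is swung over the flask, the pad above it (x of small_flask in the frame of seat between -0.01 and 0.01 m and y of small_flask in the frame of seat between -0.01 and 0.01 m and z of small_flask in the frame of seat between -0.003 and 0.003 m and angle between the x axis of small_flask and the x axis of shaker, either way round below 0.2 rad and angle between small_flask's own z axis and vertical below 0.06 rad and value of joint clamp_arm between -0.15 and 0.15 rad), for 0.2 s.
3. the ring is screwed down about half a turn past the point where the pad meets the flask, and let go (all of step 2 and value of joint pad between 0.002 and 0.0065 m and contact force between pad and small_flask above 4 N and contact force between the fingers and anything else below 0.2 N), for 0.3 s.
4. the toggle is thrown over to on (value of joint switch above 0.75 rad), for 0.2 s.
At the end, for the whole second after the job is handed in: Small flask flat in the tray (within 10 mm of its middle, 0.2 rad of front-to-back), clamp arm over it (within 0.15 rad), ring a quarter to five sixths of a turn past contact (pad pushed up 2 to 6.5 mm, over 4 N), toggle beyond 0.75 rad, robot touching nothing (all of step 3 and value of joint switch above 0.75 rad).
It fails at once if the larger flask, the timer or the petri dish is moved by more than 30 mm (distance of any of big_flask, timer, petri from where it was at the start of the episode above 0.03 m).
It fails at once if the pad is screwed down well over a full turn past contact, which would crack the flask (pad beyond 9 mm) (value of joint pad above 0.009 m).
It fails at once if the toggle is thrown before the flask is clamped (value of joint switch above 0.6 rad and value of joint pad below 0.001 m).
It also fails if it takes over 72 s, if anything falls off the work surface, if the arm or the gripper's body presses on something with over 40 N, if the wrist force passes 120 N, or if a joint passes its speed limit or range.

## Working session

There is one attempt and no reset: what is moved stays moved. The work goes in short steps, Python scripts to look and compute and a shell command to move; the robot and the scene stay as the last step left them, time stands still between calls to the robot, and variables do not carry over. Pictures are saved under pics/ and viewed, at most 10 in all, crops included, and the job is handed in when it is done.

```bash
ls; mkdir -p pics; python3 - <<'E'
from bench import get_state, optics, bot
import cv2,numpy as np
s=get_state();print(s['clock'],s['tool_pos'],np.round(s['eef_rot'],3).tolist(),s['gripper_width'],bot.grip_point_offset)
ims=[]
for n in("scene","top"):
    im,d=optics.grab_frame(n);np.savez(f'{n}0.npz',im=im,d=d)
    c=optics.calibration(n);print(n,c)
    cv2.imwrite(f'pics/{n}0.png',cv2.resize(im[:,:,::-1],(800,600)))
E
```

```text
pics
0.0 [0.19453314 0.540268   0.20433274] [[-0.941, 0.339, -0.001], [0.339, 0.941, -0.002], [0.0, -0.002, -1.0]] 0.09393584910203853 0.0188
scene {'fx': 402.2332428072124, 'fy': 402.2332428072124, 'cx': 257.3198313986674, 'cy': 188.25974985905148, 'position': array([0.0796832 , 0.8833593 , 1.25475583]), 'rotation': array([[-0.8423059 ,  0.4031589 , -0.35774806],
       [-0.53898352, -0.63516287,  0.55323133],
       [-0.00418815,  0.65881032,  0.75229743]])}
top {'fx': 426.26836867900073, 'fy': 426.26836867900073, 'cx': 262.52815498247816, 'cy': 192.41552073874786, 'position': array([0.47346815, 0.07454966, 1.74004929]), 'rotation': array([[-0.01992751,  0.99702035, -0.07452062],
       [-0.99974233, -0.02068131, -0.00935733],
       [-0.01087063,  0.07431495,  0.99717557]])}
```

View pics/top0.png

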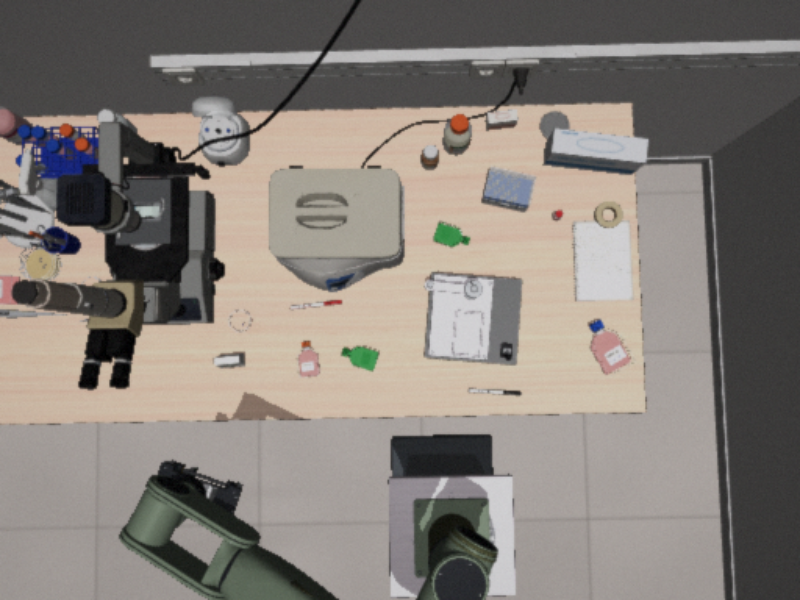

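View pics/scene0.png

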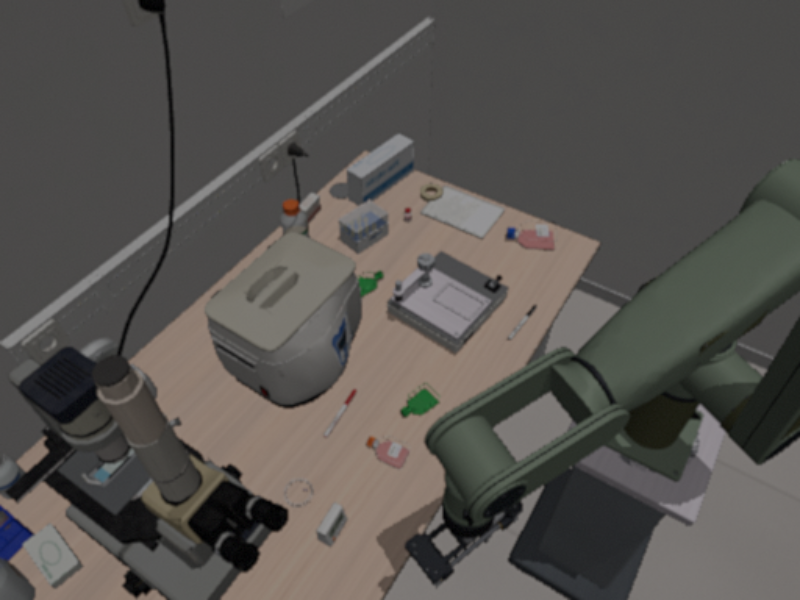

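The top picture shows these candidates for the small flask:
- Pink flask with orange cap at (308,360), the smaller one.
- Pink flask with blue cap at (608,347), the larger one.
- Green look-alikes at (452,233) and (362,357).

The shaker is at (473,318), the toggle at (506,350), the stud and ring at (473,287), and the arm points left. The timer is at (229,360) and the petri dish at (241,320). I choose the orange-capped one and will measure it.

```bash
cat > h.py <<'E'
import numpy as np, cv2
from bench import get_state, optics, bot
from scipy.spatial.transform import Rotation as Rn
def cloud(d,c):
    v,u=np.indices(d.shape)
    p=np.stack([(u-c['cx'])/c['fx']*d,-(v-c['cy'])/c['fy']*d,-d],-1)
    return p@c['rotation'].T+c['position']
def grab(n):
    c=optics.calibration(n); im,d=optics.grab_frame(n); return im,d,cloud(d,c),c
def tool(p,th=None):
    """shift (units of 0.6 m, tool axes) TCP -> world p; turn about tool z so that tool y lies along th(deg)"""
    s=get_state();R=np.array(s['eef_rot']);sh=R.T@(np.array(p)-s['tool_pos'])/.6
    out=[np.round(sh,4).tolist()]
    if th is not None:
        y=R.T@[np.cos(np.radians(th)),np.sin(np.radians(th)),0]; a=np.degrees(np.arctan2(-y[0],y[1]))
        a=(a+90)%180-90; out+=[a,a/90]
    return out
E
python3 - <<'E'
from h import *
z=np.load('top0.npz');im,d=z['im'],z['d'];P=cloud(d,optics.calibration('top'))
hsv=cv2.cvtColor(im,cv2.COLOR_RGB2HSV)
def box(u,v,r):return (slice(int(v/1.5625)-r,int(v/1.5625)+r),slice(int(u/1.5625)-r,int(u/1.5625)+r))
for nm,(u,v,r) in dict(small=(308,360,16),big=(608,347,20)).items():
    b=box(u,v,r);p=P[b].reshape(-1,3);ok=(p[:,2]>.012)
    q=p[ok];print(nm,len(q),cv2.minAreaRect((q[:,:2]*1000).astype(np.float32)),np.percentile(q[:,2],[50,95]))
for nm,(u,v,r) in dict(timer=(229,360,12),petri=(241,320,12)).items():
    q=P[box(u,v,r)].reshape(-1,3);q=q[q[:,2]>.008];print(nm,q.mean(0),np.ptp(q,axis=0),len(q))
b=box(473,318,38);p=P[b].reshape(-1,3)
q=p[(p[:,2]>.04)&(p[:,2]<.07)];r=cv2.minAreaRect((q[:,:2]*1000).astype(np.float32));print('shaker',r)
q=p[p[:,2]>.08];print('tall',q[np.argsort(q[:,2])][::8].round(3).tolist())
b=box(308,360,24);a=cv2.resize(im[b][:,:,::-1],(390,390),interpolation=cv2.INTER_CUBIC)
b=box(473,318,38);e=cv2.resize(im[b][:,:,::-1],(390,390),interpolation=cv2.INTER_CUBIC)
cv2.imwrite('pics/crop1.png',np.hstack([a,e]))
E
```

```text
small 101 ((483.6011047363281, 243.00823974609375), (92.48548889160156, 324.6079406738281), 12.460769653320312) [0.02598344 0.03257294]
big 243 ((502.9214782714844, -206.25115966796875), (547.7985229492188, 137.0513916015625), 81.94161987304688) [0.03690969 0.04600902]
timer [0.45790895 0.55329194 0.0490766 ] [0.08014141 0.53690445 1.73200654] 172
petri [0.55215071 0.47984886 0.24432055] [0.13655507 0.50394495 1.73204131] 52
shaker ((552.7047119140625, -67.59305572509766), (234.85279846191406, 219.70875549316406), 84.41519165039062)
tall [[0.462, -0.149, 0.083], [0.451, -0.146, 0.1], [0.646, 0.049, 0.114], [0.617, -0.038, 0.118], [0.621, -0.012, 0.119], [0.624, -0.035, 0.12], [0.645, 0.045, 0.12], [0.613, -0.031, 0.121], [0.632, -0.02, 0.122], [0.633, 0.015, 0.123], [0.636, -0.016, 0.123], [0.64, 0.018, 0.124], [0.624, -0.019, 0.124], [0.631, -0.031, 0.125], [0.621, 0.038, 0.125], [0.62, -0.008, 0.127], [0.64, 0.049, 0.127], [0.625, 0.019, 0.128], [0.636, 0.019, 0.13], [0.635, 0.011, 0.131], [0.618, -0.078, 0.139], [0.629, -0.052, 0.142], [0.632, -0.078, 0.144], [0.61, -0.051, 0.145], [0.61, -0.055, 0.146], [0.632, -0.071, 0.147], [0.629, -0.044, 0.148], [0.636, -0.063, 0.149], [0.628, -0.059, 0.15], [0.628, -0.07, 0.15], [0.63, 0.042, 0.151], [0.63, 0.038, 0.153], [0.606, -0.054, 0.154], [0.624, -0.055, 0.156], [0.613, -0.058, 0.159], [0.627, -0.061, 0.165], [0.473, 0.075, 1.74], [0.473, 0.075, 1.74]]
```

View pics/crop1.png

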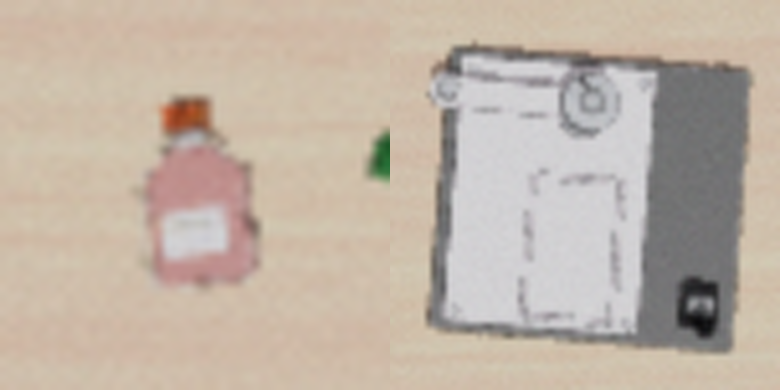

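The crop shows the smaller pink flask (orange cap, white label) with the cap pointing away from the robot; the green one is separate. Shaker fit: centre (0.553,-0.068), yaw about -5.6°. The stud, ball and knob match what this predicts within 3 mm.

```bash
python3 - <<'E'
from h import *
z=np.load('top0.npz');im,d=z['im'],z['d'];P=cloud(d,optics.calibration('top'))
hsv=cv2.cvtColor(im,cv2.COLOR_RGB2HSV)
for u,v,r in((308,360,18),(608,347,22)):
    b=(slice(int(v/1.5625)-r,int(v/1.5625)+r),slice(int(u/1.5625)-r,int(u/1.5625)+r))
    p=P[b].reshape(-1,3);h=hsv[b].reshape(-1,3);q=p[(p[:,2]>.013)&(p[:,2]<.06)&(abs(h[:,0].astype(int)-60)>20)]
    q=q[np.linalg.norm(q-np.median(q,0),axis=1)<.085]
    print(len(q),cv2.minAreaRect((q[:,:2]*1000).astype(np.float32)),np.percentile(q[:,2],[50,95]))
for nm,(u,v,r) in dict(timer=(229,360,12),petri=(241,320,12)).items():
    b=(slice(int(v/1.5625)-r,int(v/1.5625)+r),slice(int(u/1.5625)-r,int(u/1.5625)+r))
    q=P[b].reshape(-1,3);q=q[(q[:,2]>.008)&(q[:,2]<.1)];print(nm,q.mean(0),np.ptp(q,axis=0))
print(optics.calibration('wrist'), tool([.48,.243,.2],90+10),tool([.48,.243,.2],90-10))
E
```

```text
97 ((458.28863525390625, 362.117431640625), (91.45919036865234, 52.13969039916992), 7.549407482147217) [0.02598344 0.03218674]
228 ((473.1886291503906, -408.4798583984375), (143.92327880859375, 88.71836853027344), 28.263687133789062) [0.03697764 0.04499035]
timer [0.45781796 0.5560916  0.03918787] [0.08014141 0.0895322  0.05481516]
petri [0.56439022 0.54289541 0.01165163] [0.09012392 0.0891595  0.01139859]
{'fx': 336.6950618457331, 'fy': 336.6950618457331, 'cx': 253.8669859466552, 'cy': 186.2381006055943, 'position': array([0.12571925, 0.56528491, 0.38339867]), 'rotation': array([[ 0.33761115, -0.91076913, -0.2377358 ],
       [ 0.94128427,  0.32622939,  0.08693854],
       [-0.00162454, -0.25312839,  0.96743133]])} [[-0.6155, -0.3049, 0.0078], np.float64(-29.813575849123396), np.float64(-0.33126195387914886)] [[-0.6155, -0.3049, 0.0078], np.float64(-9.813554644335028), np.float64(-0.10903949604816697)]
```

```bash
python3 -c "
from h import *
print(tool([.449,.361,.205],97.5))"
```

```text
[[-0.5003, -0.1374, -0.0008], np.float64(-27.313574556382818), np.float64(-0.30348416173758685)]
```

```bash
python3 -m creep '[[-1,[-0.5,-0.137,0],[0,0,-0.303]],[-1,[-0.5,-0.137,0],[0,0,-0.303]],[-1,[-0.5,-0.137,0],[0,0,-0.303]],[-1,[-0.5,-0.137,0],[0,0,-0.303]],[-1,[-0.5,-0.137,0],[0,0,-0.303]]]' 30 && python3 -m creep '[[-1,[-0.11,-0.002,0],[0,0,0]],[-1,[-0.11,-0.002,0],[0,0,0]]]'; python3 -c "
from h import *
print(tool([.449,.361,.205],97.5))"
```

```text
clock: 0.6
tool_pos: [0.3902, 0.4029, 0.205]
eef_rot: [[-0.991, -0.131, -0.001], [-0.131, 0.991, -0.0], [0.001, -0.0, -1.0]]
ft_force: [0.6, -0.1, 1.2]
gripper_width: 0.094
gripper_force: 0.0
clock: 0.8
tool_pos: [0.4588, 0.4099, 0.2045]
eef_rot: [[-0.992, -0.125, 0.001], [-0.125, 0.992, -0.001], [-0.001, -0.001, -1.0]]
ft_force: [-0.3, 0.4, 0.0]
gripper_width: 0.0941
gripper_force: 0.0
[[0.0264, -0.0787, -0.0008], np.float64(-0.29699150744971803), np.float64(-0.0032999056383302004)]
```

```bash
python3 -m creep '[[-1,[0.026,-0.079,0],[0,0,0]],[-1,[0.026,-0.079,0],[0,0,0]]]'; python3 - <<'E'
from h import *
im,d,P,c=grab('wrist')
m=(P[...,2]>.012)&(P[...,2]<.04)&(d>0)
hsv=cv2.cvtColor(im,cv2.COLOR_RGB2HSV); m&=(abs(hsv[...,0].astype(int)-60)>20)
n,l,st,_=cv2.connectedComponentsWithStats(m.astype(np.uint8))
for i in range(1,n):
    if st[i,4]>300:
        q=P[l==i]; print(st[i].tolist(),cv2.minAreaRect((q[:,:2]*1000).astype(np.float32)),np.median(q[:,2]))
        t=q[q[:,2]>.0225]
        if len(t)>200:print(' top',cv2.minAreaRect((t[:,:2]*1000).astype(np.float32)))
cv2.imwrite('pics/w1.png',im[:,:,::-1]); print(get_state()['tool_pos'])
E
```

```text
clock: 1.0
tool_pos: [0.4431, 0.3575, 0.201]
eef_rot: [[-0.992, -0.126, -0.009], [-0.126, 0.992, -0.007], [0.01, -0.006, -1.0]]
ft_force: [-0.7, 0.4, -0.1]
gripper_width: 0.0942
gripper_force: 0.0
[234, 147, 48, 78, 475] ((461.4754638671875, 362.61676025390625), (86.57868194580078, 51.2178955078125), 6.429800510406494) 0.023974048912016654
 top ((461.4754638671875, 362.61676025390625), (86.57868194580078, 51.2178955078125), 6.429800510406494)
[243, 158, 30, 21, 493] ((440.36468505859375, 359.92803955078125), (22.366058349609375, 31.37554168701172), 7.649242401123047) 0.0260933481162412
 top ((440.36468505859375, 359.92803955078125), (22.366058349609375, 31.37554168701172), 7.649242401123047)
[201, 336, 60, 39, 320] ((680.5029296875, 363.9059753417969), (96.87200164794922, 19.314931869506836), 57.174217224121094) 0.019091552087288743
[0.44425733 0.36008484 0.20293814]
```

View pics/w1.png

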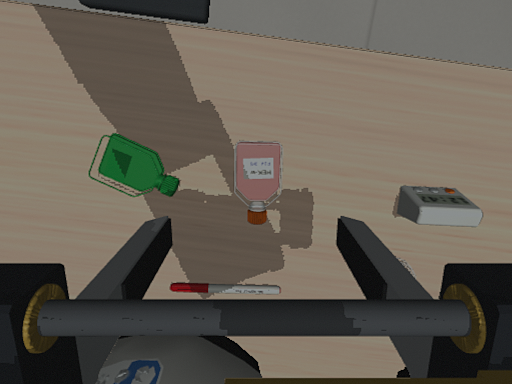

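The wrist picture shows the pink flask at (258,185) with its cap at (257,216) and label in view. The pose is about (0.459, 0.362), 7°. Going down now.

```bash
python3 -c "
from h import *
print(tool([.449,.361,.009],97))"
```

```text
[[-0.0097, 0.0013, 0.3232], np.float64(0.2927517704144691), np.float64(0.0032527974490496564)]
```

```bash
python3 -m creep '[[-1,[-0.01,0.001,0.08],[0,0,0]],[-1,[-0.01,0.001,0.16],[0,0,0]],[-1,[-0.01,0.001,0.24],[0,0,0]],[-1,[-0.01,0.001,0.28],[0,0,0]],[-1,[-0.01,0.001,0.30],[0,0,0]]]'; python3 -m creep '[[-1,[0,0,0.01],[0,0,0]],[-1,[0,0,0.01],[0,0,0]]]'; python3 -c "
from h import *
print(tool([.449,.361,.009],97))"
```

```text
clock: 1.55
tool_pos: [0.4495, 0.3638, 0.0226]
eef_rot: [[-0.991, -0.131, -0.004], [-0.131, 0.991, -0.002], [0.004, -0.001, -1.0]]
ft_force: [0.4, -0.2, 0.4]
gripper_width: 0.0939
gripper_force: 0.0
clock: 1.75
tool_pos: [0.4522, 0.3649, 0.0202]
eef_rot: [[-0.991, -0.13, 0.001], [-0.13, 0.991, 0.001], [-0.001, 0.001, -1.0]]
ft_force: [-0.1, -0.0, -0.7]
gripper_width: 0.0941
gripper_force: 0.0
[[0.0061, -0.0058, 0.0186], np.float64(0.48357857425149575), np.float64(0.005373095269461064)]
```

```bash
python3 -m creep '[[-1,[0.006,-0.006,0.018],[0,0,0.005]],[-1,[0.006,-0.006,0.018],[0,0,0.005]],[0.3,[0.006,-0.006,0.018],[0,0,0.005]],[0.3,[0.006,-0.006,0.018],[0,0,0.005]],[0.3,[0.006,-0.006,0.018],[0,0,0.005]]]' 25;  python3 -m creep '[[0.3,[0,0,0],[0,0,0]],[0.3,[0,0,0],[0,0,0]]]'
```

```text
clock: 2.25
tool_pos: [0.4489, 0.3603, 0.0092]
eef_rot: [[-0.993, -0.122, 0.001], [-0.122, 0.993, 0.001], [-0.001, 0.0, -1.0]]
ft_force: [0.1, -0.8, 0.0]
gripper_width: 0.0734
gripper_force: 0.0
clock: 2.45
tool_pos: [0.4486, 0.3601, 0.0088]
eef_rot: [[-0.993, -0.122, 0.0], [-0.122, 0.993, 0.0], [-0.0, 0.0, -1.0]]
ft_force: [-1.2, -0.2, -0.2]
gripper_width: 0.0576
gripper_force: 0.0
```

```bash
python3 -m creep '[[0.3,[0,0,0],[0,0,0]],[0.3,[0,0,0],[0,0,0]],[0.3,[0,0,0],[0,0,0]]]'; python3 -m creep '[[0.3,[0,0,-0.08],[0,0,0]],[0.3,[0,0,-0.16],[0,0,0]],[0.3,[0,0,-0.2],[0,0,0]],[0.3,[0,0,-0.2],[0,0,0]]]'; python3 - <<'E'
from h import *
im,d,P,c=grab('wrist'); cv2.imwrite('pics/w2.png',im[:,:,::-1])
phi=np.radians(-5.6);X=np.array([np.cos(phi),np.sin(phi)]);Y=np.array([-X[1],X[0]])
seat=np.array([.5527,-.0676])-.04*X+.0125*Y;print('seat',seat)
t=seat-.010*X
print(get_state()['gripper_width'],tool([*t,.16],90-5.6))
E
```

```text
clock: 2.75
tool_pos: [0.4485, 0.3602, 0.0088]
eef_rot: [[-0.993, -0.122, 0.0], [-0.122, 0.993, 0.0], [-0.0, 0.0, -1.0]]
ft_force: [-0.0, 0.5, 0.7]
gripper_width: 0.0514
gripper_force: 25.0
clock: 3.15
tool_pos: [0.4516, 0.3619, 0.1336]
eef_rot: [[-0.992, -0.122, 0.009], [-0.122, 0.993, 0.005], [-0.009, 0.004, -1.0]]
ft_force: [-0.0, -0.2, -0.4]
gripper_width: 0.0515
gripper_force: 25.0
seat [ 0.51411069 -0.05125634]
0.05128489756154855 [[-0.0067, -0.6909, -0.0503], np.float64(12.613544773434498), np.float64(0.14015049748260552)]
```

```bash
python3 -m creep '[[0.3,[-0.007,-0.08,-0.05],[0,0,0.07]],[0.3,[-0.007,-0.69,-0.05],[0,0,0.14]],[0.3,[-0.007,-0.69,-0.05],[0,0,0.14]],[0.3,[-0.007,-0.69,-0.05],[0,0,0.14]],[0.3,[-0.007,-0.69,-0.05],[0,0,0.14]]]'; python3 -c "
from h import *
print(tool([.505,-.05,.17],84.4))"
```

```text
clock: 3.7
tool_pos: [0.4797, 0.1181, 0.154]
eef_rot: [[-0.995, 0.097, -0.005], [0.097, 0.995, -0.0], [0.005, -0.001, -1.0]]
ft_force: [1.7, 0.4, -1.0]
gripper_width: 0.0514
gripper_force: 25.0
[[-0.069, -0.2747, -0.0267], np.float64(0.036285561548439205), np.float64(0.00040317290609376895)]
```

```bash
python3 -m creep '[[0.3,[-0.069,-0.13,-0.027],[0,0,0]],[0.3,[-0.069,-0.13,-0.027],[0,0,0]],[0.3,[-0.069,-0.13,-0.027],[0,0,0]]]'; python3 - <<'E'
from h import *
im,d,P,c=grab('wrist');np.savez('w3.npz',im=im,d=d,P=P); cv2.imwrite('pics/w3.png',im[:,:,::-1])
print(get_state()['tool_pos'],tool([.505,-.05,.17],84.4))
E
```

```text
clock: 4.0
tool_pos: [0.5162, 0.034, 0.1716]
eef_rot: [[-0.995, 0.104, -0.001], [0.104, 0.995, -0.002], [0.001, -0.002, -1.0]]
ft_force: [0.3, 1.1, -1.0]
gripper_width: 0.0518
gripper_force: 25.0
[0.51478129 0.03635103 0.17096238] [[0.0015, -0.1448, 0.0016], np.float64(-0.24991195279311285), np.float64(-0.0027767994754790315)]
```

View pics/w3.png

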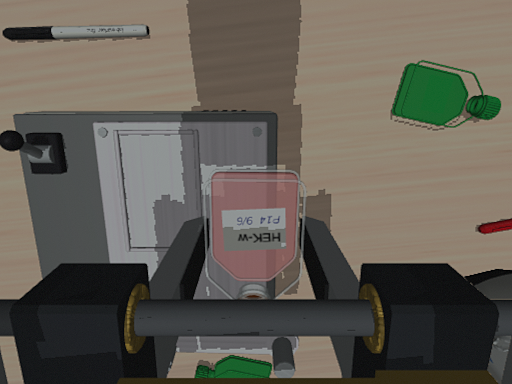

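The wrist picture shows the flask held, with its rear (bottom) edge corners near (208,172) and (304,172). The tray frame's outer front-left corner is at (113,129), the back-left inner corner is near (130,247), and the toggle ball is at (11,140). Next I turn these into positions.

```bash
python3 - <<'E'
from h import *
c=optics.calibration('wrist')
def ray(u,v,z):
    r=c['rotation']@np.array([(u-c['cx'])/c['fx'],-(v-c['cy'])/c['fy'],-1]);p=c['position']
    return (p+r*(z-p[2])/r[2])[:2]
phi=np.radians(-5.6);X=np.array([np.cos(phi),np.sin(phi)]);Y=np.array([-X[1],X[0]])
S=np.array([.5141,-.0513]);s=get_state();T=np.array(s['tool_pos'])
for n,u,v,z,e in(('outFL',113,129,.065,(-56,-36)),('outFR',200,129,.065,(-56,36)),('backL',130,247,.06,(52,-32)),('screwL',102,132,.06,None),('ball',11,140,.095,None)):
    p=ray(u,v,z)-S;print(n,np.round([p@X*1000,p@Y*1000]),e)
zt=T[2]-.0088+.026
for u,v in((208,172),(304,172),(256,170)):
    p=ray(u,v,zt)-T[:2];print('flask rear rel TCP',np.round([p@X*1000,p@Y*1000],1))
P=np.load('w3.npz')['P'];q=P[(P[...,2]>zt-.006)&(P[...,2]<zt+.006)];r=(q[:,:2]-T[:2])@np.c_[X,Y]*1000
r=r[(abs(r[:,1])<32)&(abs(r[:,0])<70)];print(len(r),np.percentile(r,[1,99],axis=0))
im=np.load('w3.npz')['im'];a=im[110:270,95:320,::-1];cv2.imwrite('pics/w3c.png',cv2.resize(a,None,fx=3.5,fy=3.5,interpolation=cv2.INTER_CUBIC))
E
```

```text
outFL [-57. -31.] (-56, -36)
outFR [-57.  42.] (-56, 36)
backL [ 53. -29.] (52, -32)
screwL [-54. -42.] None
ball [-51. -96.] None
flask rear rel TCP [-38.1 -22.5]
flask rear rel TCP [-38.   24.7]
flask rear rel TCP [-39.1   1.1]
3970 [[-32.79388633 -29.73326085]
 [ 36.13180305  29.43476456]]
```

View pics/w3c.png

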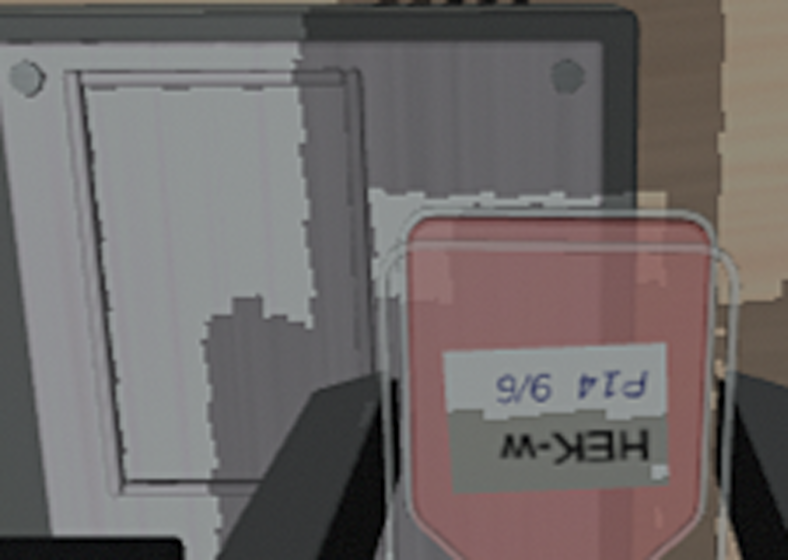

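Rear top edge is about 34 mm behind the TCP, so the flask centre is about 11.5 mm ahead of it. The wrist view puts the shaker about 3 mm further in +y than the top view, so I correct by that and check again just above the tray.

```bash
cat >> h.py <<'E'
phi=np.radians(-5.6);X=np.array([np.cos(phi),np.sin(phi)]);Y=np.array([-X[1],X[0]])
S=np.array([.5141,-.0513])+.003*Y
def W(x,y): return S+x*X+y*Y   # seat-frame metres -> world
def ray(u,v,z,c):
    r=c['rotation']@np.array([(u-c['cx'])/c['fx'],-(v-c['cy'])/c['fy'],-1]);p=c['position']
    return (p+r*(z-p[2])/r[2])[:2]
E
python3 -c "
from h import *
print(W(0,0),tool([*W(-.0115,0),.1],84.4))"
```

```text
[ 0.51439275 -0.04831432] [[0.005, -0.1405, 0.1183], np.float64(-0.24991195279311285), np.float64(-0.0027767994754790315)]
```

```bash
python3 -m creep '[[0.3,[0.005,-0.07,0],[0,0,-0.003]],[0.3,[0.005,-0.14,0.03],[0,0,-0.003]],[0.3,[0.005,-0.14,0.08],[0,0,-0.003]],[0.3,[0.005,-0.14,0.11],[0,0,-0.003]],[0.3,[0.005,-0.14,0.11],[0,0,-0.003]]]'; python3 - <<'E'
from h import *
im,d,P,c=grab('wrist');np.savez('w4.npz',im=im,d=d,P=P); cv2.imwrite('pics/w4.png',cv2.resize(im[90:330,110:400,::-1],None,fx=2.5,fy=2.5,interpolation=cv2.INTER_CUBIC))
print(get_state()['tool_pos'],tool([*W(-.0115,0),.1],84.4))
E
```

```text
clock: 4.55
tool_pos: [0.4994, -0.0427, 0.102]
eef_rot: [[-0.996, 0.092, -0.011], [0.092, 0.996, 0.003], [0.011, 0.002, -1.0]]
ft_force: [-0.1, 0.1, -0.6]
gripper_width: 0.0511
gripper_force: 25.0
[ 0.50124839 -0.04306711  0.10411232] [[-0.0035, -0.0066, 0.0068], np.float64(0.34606561346352294), np.float64(0.0038451734829280325)]
```

View pics/w4.png

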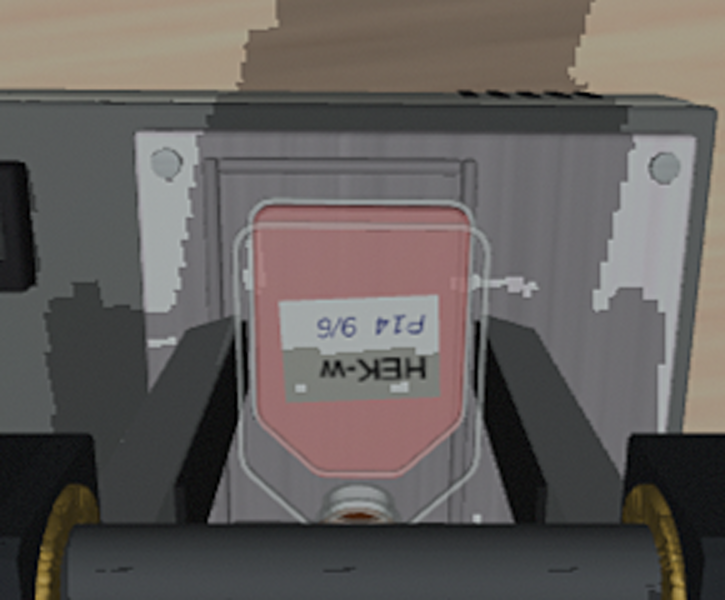

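The picture shows the tray front lip with outer corners at crop (204,158) and (478,160), and the flask's outlines centred on column 362. The tray is therefore about 5 mm to the left. I'll put numbers on it.

```bash
python3 - <<'E'
from h import *
c=optics.calibration('wrist');T=np.array(get_state()['tool_pos'])
f=lambda a,b,z:ray(110+a/2.5,90+b/2.5,z,c)
for n,a,b,z in(('outFL',204,158,.065),('outFR',478,160,.065),('inFL',219,173,.065),('inFR',463,173,.065),('inBL',231,490,.065),('bodyR',713,105,.05),('scrL',165,163,.0615),('scrR',664,167,.0615)):
    p=f(a,b,z);print(n,np.round([(p-S)@X*1e3,(p-S)@Y*1e3,(p-T[:2])@X*1e3,(p-T[:2])@Y*1e3],1))
p,q=f(165,163,.0615),f(664,167,.0615);print('yaw',np.degrees(np.arctan2(*(q-p)[::-1]))-90)
p,q=f(204,158,.065),f(478,160,.065);print('yaw',np.degrees(np.arctan2(*(q-p)[::-1]))-90)
zt=T[2]+.0172
for n,a,b,z in(('topL',236,300,zt),('topR',490,300,zt),('topRear',363,227,zt),('botRear',363,202,T[2]-.0088)):
    p=f(a,b,z);print(n,np.round([(p-T[:2])@X*1e3,(p-T[:2])@Y*1e3],1))
E
```

```text
outFL [-52.  -37.  -38.4 -41. ]
outFR [-52.   34.6 -38.4  30.7]
inFL [-48.1 -33.2 -34.5 -37.2]
inFR [-48.6  30.8 -35.   26.9]
inBL [ 44.8 -32.9  58.4 -36.8]
bodyR [-65.4 100.9 -51.8  96.9]
scrL [-50.1 -48.1 -36.5 -52. ]
scrR [-50.   84.8 -36.4  80.8]
yaw -5.654298608602431
yaw -5.611481150623149
topL [-18.2 -25.3]
topR [-18.5  26.2]
topRear [-33.6   0.3]
botRear [-33.2   0.5]
```

```bash
python3 -m creep '[[0.3,[-0.008,-0.009,0.01],[0,0,0]],[0.3,[-0.008,-0.009,0.025],[0,0,0]],[0.3,[-0.008,-0.009,0.04],[0,0,0]],[0.3,[-0.008,-0.009,0.05],[0,0,0]],[0.3,[-0.008,-0.009,0.05],[0,0,0]]]'; python3 -c "
from h import *
T=get_state()['tool_pos'];print(T,(T[:2]-S)@X,(T[:2]-S)@Y)"
```

```text
clock: 5.1
tool_pos: [0.5075, -0.0503, 0.076]
eef_rot: [[-0.996, 0.093, -0.002], [0.093, 0.996, 0.001], [0.002, 0.0, -1.0]]
ft_force: [-0.4, -0.1, -1.2]
gripper_width: 0.0515
gripper_force: 25.0
[ 0.50752918 -0.05034744  0.0759765 ] -0.0066324126128413635 -0.002693189715713613
```

```bash
python3 -m creep '[[0.3,[0.002,0.001,0.004],[0,0,0]],[0.3,[0.002,0.001,0.004],[0,0,0]]]'; python3 - <<'E'
from h import *
im,d,P,c=grab('wrist');T=get_state()['tool_pos'];print(T,(T[:2]-S)@X,(T[:2]-S)@Y)
cv2.imwrite('pics/w5.png',cv2.resize(im[90:330,110:400,::-1],None,fx=2.5,fy=2.5,interpolation=cv2.INTER_CUBIC))
E
```

```text
clock: 5.3
tool_pos: [0.5073, -0.0499, 0.0747]
eef_rot: [[-0.996, 0.093, -0.0], [0.093, 0.996, 0.0], [0.0, 0.0, -1.0]]
ft_force: [0.3, -1.0, -0.8]
gripper_width: 0.0514
gripper_force: 25.0
[ 0.50746312 -0.04998619  0.07493143] -0.006733414438417618 -0.0023401023152393704
```

View pics/w5.png

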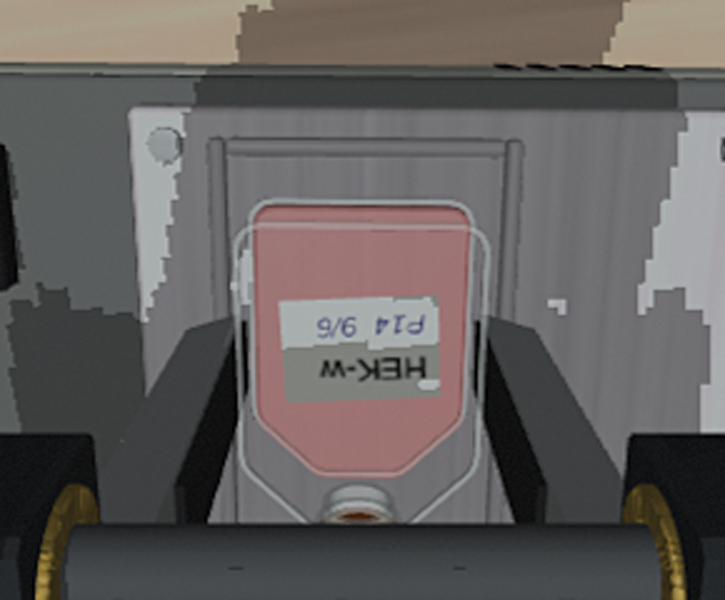

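Flask bottom rear edge (v≈200) to the inner lip (v≈155) leaves about 9 mm, where 6 is wanted, and sideways it is 1 mm off. I'll shift 3 mm to the front and 1 mm to the left, then lower.

```bash
python3 -m creep '[[0.3,[0.005,0.0015,0],[0,0,0]],[0.3,[0.005,0.0015,0.004],[0,0,0]],[0.3,[0.005,0.0015,0.007],[0,0,0]],[0.3,[0.005,0.0015,0.009],[0,0,0]],[0.3,[0.005,0.0015,0.009],[0,0,0]]]'; python3 -c "
from h import *
T=get_state()['tool_pos'];print(T,(T[:2]-S)@X,(T[:2]-S)@Y)"
```

```text
clock: 5.85
tool_pos: [0.5044, -0.0488, 0.0691]
eef_rot: [[-0.996, 0.093, -0.0], [0.093, 0.996, 0.0], [0.0, 0.0, -1.0]]
ft_force: [0.7, -0.4, -1.3]
gripper_width: 0.0516
gripper_force: 25.0
[ 0.50437318 -0.04882517  0.06914895] -0.009921898766121687 -0.001486149524649978
```

```bash
python3 -m creep '[[0,[0,0,0],[0,0,0]],[-0.3,[0,0,0],[0,0,0]],[-0.5,[0,0,0],[0,0,0]],[-0.5,[0,0,0],[0,0,0]],[-0.5,[0,0,0],[0,0,0]]]'; python3 -m creep '[[-0.7,[0,0,-0.04],[0,0,0]],[-0.7,[0,0,-0.12],[0,0,0]],[-0.7,[0,0,-0.2],[0,0,0]],[-0.7,[0,0,-0.25],[0,0,0]],[-0.7,[0,0,-0.25],[0,0,0]]]'; python3 - <<'E'
from h import *
im,d,P,c=grab('wrist');np.savez('w6.npz',im=im,d=d,P=P);T=get_state()['tool_pos'];print(T)
cv2.imwrite('pics/w6.png',cv2.resize(im[:,:,::-1],(768,576),interpolation=cv2.INTER_CUBIC))
q=P[d>0];l=(q[:,:2]-S)@np.c_[X,Y]*1e3
m=(abs(q[:,2]-.086)<.005)&(abs(l[:,0])<60)&(abs(l[:,1])<45);print(m.sum(),np.percentile(l[m],[1,50,99],axis=0).round(1).tolist(),np.median(q[m,2]))
E
```

```text
clock: 6.35
tool_pos: [0.5047, -0.0489, 0.0695]
eef_rot: [[-0.996, 0.093, 0.0], [0.093, 0.996, -0.0], [-0.0, -0.0, -1.0]]
ft_force: [0.7, -0.4, 0.9]
gripper_width: 0.0705
gripper_force: 0.0
clock: 6.85
tool_pos: [0.5084, -0.0498, 0.2256]
eef_rot: [[-0.996, 0.093, 0.012], [0.093, 0.996, -0.003], [-0.012, -0.002, -1.0]]
ft_force: [-0.3, 0.3, 0.1]
gripper_width: 0.08
gripper_force: 0.0
[ 0.50644926 -0.04934211  0.22235735]
1401 [[-43.8, -27.5], [-13.4, -2.1], [45.8, 23.6]] 0.08564241076157186
```

View pics/w6.png

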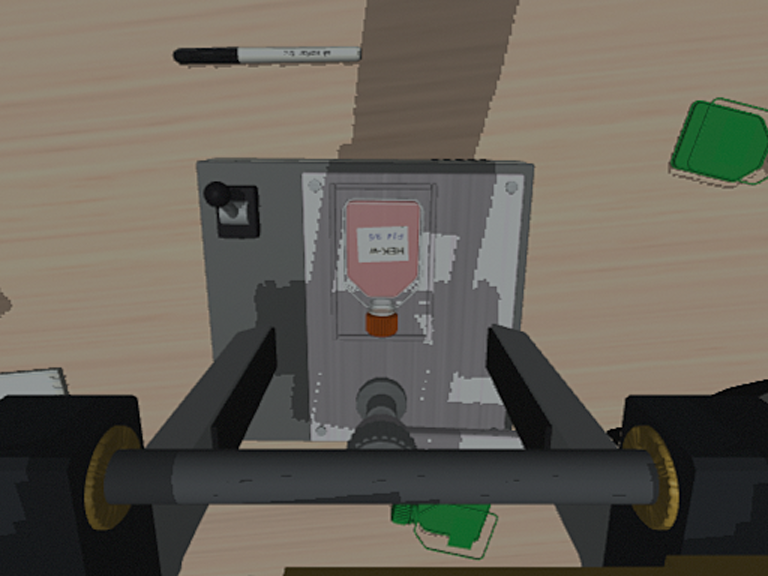

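The flask lies in the tray: tray frame (333–436, 183–338), flask at (382,260), top measured at z 0.0856. Next I check the room around the knob.

```bash
python3 - <<'E'
from h import *
print(get_state()['q'])
im,d,P,c=grab('top');np.savez('top1.npz',im=im,d=d,P=P)
z=np.load('scene0.npz');Q=np.concatenate([np.load('top0.npz')['d'].size and cloud(np.load('top0.npz')['d'],optics.calibration('top')).reshape(-1,3),cloud(z['d'],optics.calibration('scene')).reshape(-1,3)])
Q=Q[(Q[:,2]>.02)&(Q[:,2]<.5)];
k=Q[(Q[:,0]>.5)&(Q[:,0]<.8)&(Q[:,1]>.06)&(Q[:,1]<.35)]
for y0 in np.arange(.06,.3,.02):
    t=k[(k[:,1]>=y0)&(k[:,1]<y0+.02)]; 
    if len(t):print(round(y0,2),len(t),'x',t[:,0].min().round(3),t[:,0].max().round(3),'z',t[:,2].max().round(3))
Z=np.load('w6.npz')
for nm,A in(('top',cloud(np.load('top0.npz')['d'],optics.calibration('top')).reshape(-1,3)),('scene',cloud(z['d'],optics.calibration('scene')).reshape(-1,3)),('wrist',Z['P'].reshape(-1,3))):
    l=(A[:,:2]-S)@np.c_[X,Y]*1e3
    for n,cx,cy,r,lo,hi in(('ring',105,0,30,.135,.152),('knob',105,105,25,.138,.165),('hi',105,0,25,.152,.18)):
        m=(np.hypot(l[:,0]-cx,l[:,1]-cy)<r)&(A[:,2]>lo)&(A[:,2]<hi)
        if m.sum()>3: print(nm,n,m.sum(),l[m].min(0).round(),l[m].max(0).round(),np.median(l[m],0).round(1),np.percentile(A[m,2],[50,95]).round(4))
E
```

```text
[-1.53175572e+01  2.67859254e+00  9.65515346e+01 -2.22239833e-04
  8.04024840e+01 -9.99972964e+01]
0.1 230 x 0.688 0.8 z 0.258
0.12 398 x 0.681 0.8 z 0.262
0.14 452 x 0.677 0.8 z 0.269
0.16 483 x 0.672 0.8 z 0.272
0.18 502 x 0.662 0.8 z 0.277
0.2 531 x 0.649 0.799 z 0.276
0.22 577 x 0.637 0.799 z 0.278
0.24 632 x 0.63 0.8 z 0.276
0.26 665 x 0.623 0.8 z 0.274
0.28 705 x 0.623 0.8 z 0.276
top ring 81 [ 85. -23.] [127.  18.] [104.4  -1.1] [0.1465 0.151 ]
top knob 14 [102.  97.] [115. 109.] [108.  101.6] [0.1515 0.1556]
top hi 30 [ 88. -23.] [122.   7.] [103.7  -4. ] [0.1564 0.1641]
scene ring 77 [ 84. -19.] [126.  23.] [99.1  6.3] [0.147  0.1511]
scene knob 19 [102.  99.] [116. 111.] [108.6 106. ] [0.1498 0.1537]
scene hi 17 [96. -8.] [115.  15.] [104.3   1.8] [0.1554 0.1612]
wrist ring 415 [ 84. -22.] [98. 17.] [87.7 -2.5] [0.143  0.1479]
```

Ring top is at z≈0.147, on the seat's axis as expected. Knob is at seat frame (0.108, 0.104), top at 0.151, so the arm stands at about 1.6 rad. The centrifuge starts at x>0.68, y>0.10, so I yaw the gripper to 120° for clearance.

```bash
python3 -c "
from h import *
print(W(.108,.104),tool([*W(.108,.104),.19],120))"
```

```text
[0.63202593 0.04465038] [[-0.1965, 0.175, 0.0502], np.float64(-35.320020834184334), np.float64(-0.39244467593538146)]
```

```bash
python3 -m creep '[[0,[-0.196,0.175,0.03],[0,0,-0.39]],[0,[-0.196,0.175,0.03],[0,0,-0.39]],[0,[-0.196,0.175,0.03],[0,0,-0.39]],[0,[-0.196,0.175,0.03],[0,0,-0.39]],[0,[-0.196,0.175,0.03],[0,0,-0.39]]]' 10; python3 - <<'E'
from h import *
im,d,P,c=grab('wrist');cv2.imwrite('pics/w7.png',im[:,:,::-1])
T=get_state();print(T['tool_pos'],T['gripper_width'],tool([*W(.108,.104),.128],120))
l=(P[...,:2]-S)@np.c_[X,Y]*1e3
m=(np.hypot(l[...,0]-108,l[...,1]-104)<28)&(P[...,2]>.142)&(P[...,2]<.165);v,u=np.nonzero(m)
print(m.sum());
if m.sum()>5:print(l[m].min(0),l[m].max(0),np.median(P[m],0),u.min(),u.max(),v.min(),v.max())
E
```

```text
clock: 7.45
tool_pos: [0.6303, 0.0462, 0.197]
eef_rot: [[-0.867, -0.499, -0.007], [-0.499, 0.867, 0.0], [0.006, 0.004, -1.0]]
ft_force: [-1.1, -0.4, 1.3]
gripper_width: 0.0475
gripper_force: 0.0
[0.62981236 0.04526732 0.19800777] 0.04719755333404713 [[-0.0033, -0.0031, 0.1167], np.float64(-0.25896358274225406), np.float64(-0.002877373141580601)]
415
[102.34340038  94.8634231 ] [117.39539034 110.82076893] [0.63294826 0.04274311 0.15035422] 237 258 195 218
```

```bash
python3 -m creep '[[0,[-0.004,-0.003,0.03],[0,0,0]],[0,[-0.004,-0.003,0.07],[0,0,0]],[0,[-0.004,-0.003,0.10],[0,0,0]],[0,[-0.004,-0.003,0.115],[0,0,0]],[0,[-0.004,-0.003,0.115],[0,0,0]]]' 10; python3 -m creep '[[0.8,[0,0,0],[0,0,0]],[0.8,[0,0,0],[0,0,0]],[0.8,[0,0,0],[0,0,0]],[0.8,[0,0,0],[0,0,0]]]'
```

```text
clock: 8.0
tool_pos: [0.6321, 0.0437, 0.1304]
eef_rot: [[-0.869, -0.494, -0.004], [-0.494, 0.869, 0.0], [0.004, 0.002, -1.0]]
ft_force: [-0.3, -0.1, -0.5]
gripper_width: 0.0468
gripper_force: 0.0
clock: 8.4
tool_pos: [0.6349, 0.0444, 0.1334]
eef_rot: [[-0.868, -0.496, 0.002], [-0.496, 0.868, -0.0], [-0.001, -0.001, -1.0]]
ft_force: [-0.6, 0.6, -0.2]
gripper_width: 0.0187
gripper_force: 0.0
```

```bash
python3 -m creep '[[0.8,[0,0,0],[0,0,0]],[0.8,[0,0,0],[0,0,0]]]'; python3 - <<'E'
from h import *
s=get_state();T=np.array(s['tool_pos']);a=np.arctan2((T[:2]-W(.105,0))@Y,-(T[:2]-W(.105,0))@X);print('arm',a, np.hypot(*(T[:2]-W(.105,0))))
R=np.array(s['eef_rot'])
for t in np.linspace(a,0,10)[1:]:
    p=W(.105,0)+.105*(-np.cos(t)*X+np.sin(t)*Y); print(round(t,2),np.round(R.T@(np.r_[p,T[2]]-T)/.6,4))
E
```

```text
clock: 8.6
tool_pos: [0.6348, 0.0445, 0.1329]
eef_rot: [[-0.868, -0.497, 0.001], [-0.497, 0.868, -0.0], [-0.001, -0.001, -1.0]]
ft_force: [0.8, 0.6, 0.6]
gripper_width: 0.0159
gripper_force: 10.0
arm 1.626278238250842 0.10427511964501536
1.45 [ 0.0256  0.0183 -0.    ]
1.26 [ 0.0547  0.0307 -0.0001]
1.08 [ 0.0855  0.0376 -0.0001]
0.9 [ 1.17e-01  3.89e-02 -1.00e-04]
0.72 [ 0.1483  0.0345 -0.0002]
0.54 [ 0.1783  0.0245 -0.0002]
0.36 [ 2.06e-01  9.30e-03 -2.00e-04]
0.18 [ 2.305e-01 -1.060e-02 -2.000e-04]
0.0 [ 2.51e-01 -3.46e-02 -2.00e-04]
```

```bash
python3 -m creep '[[0.8,[0.0256,0.0183,0],[0,0,0]],[0.8,[0.0547,0.0307,0],[0,0,0]],[0.8,[0.0855,0.0376,0],[0,0,0]],[0.8,[0.117,0.0389,0],[0,0,0]],[0.8,[0.148,0.0345,0],[0,0,0]]]' && python3 -m creep '[[0.8,[0.03,-0.01,0],[0,0,0]],[0.8,[0.058,-0.0252,0],[0,0,0]],[0.8,[0.082,-0.045,0],[0,0,0]],[0.8,[0.103,-0.069,0],[0,0,0]],[0.8,[0.103,-0.069,0],[0,0,0]]]'; python3 - <<'E'
from h import *
s=get_state();T=np.array(s['tool_pos']);p=T[:2]-W(.105,0);print('arm',np.arctan2(p@Y,-p@X),np.hypot(*p))
E
```

```text
clock: 9.1
tool_pos: [0.5501, 0.0159, 0.1337]
eef_rot: [[-0.867, -0.498, 0.009], [-0.498, 0.867, -0.005], [-0.006, -0.009, -1.0]]
ft_force: [11.0, -7.2, -3.5]
gripper_width: 0.0158
gripper_force: 10.0
clock: 9.6
tool_pos: [0.5253, -0.0517, 0.1358]
eef_rot: [[-0.869, -0.494, 0.028], [-0.494, 0.87, -0.004], [-0.022, -0.017, -1.0]]
ft_force: [24.1, -0.8, -11.2]
gripper_width: 0.0122
gripper_force: 13.6
arm -0.02476173120784255 0.09381800998126501
```

The pin seems to have slid to the edge of the pads (opening 12 mm). I'll open, rise and look.

```bash
python3 -m creep '[[0,[0,0,0],[0,0,0]],[0,[0,0,0],[0,0,0]],[0,[0,0,0],[0,0,0]],[0,[0,0,-0.06],[0,0,0]],[0,[0,0,-0.12],[0,0,0]]]' && python3 -m creep '[[0,[0.05,0,-0.08],[0,0,0]],[0,[0.1,0,-0.1],[0,0,0]],[0,[0.1,0,-0.1],[0,0,0]]]';  python3 - <<'E'
from h import *
im,d,P,c=grab('wrist');np.savez('w8.npz',im=im,d=d,P=P);cv2.imwrite('pics/w8.png',cv2.resize(im[:,:,::-1],(768,576)))
print(get_state()['tool_pos'])
E
```

```text
clock: 10.1
tool_pos: [0.5117, -0.0477, 0.2033]
eef_rot: [[-0.868, -0.497, -0.006], [-0.497, 0.868, 0.001], [0.004, 0.004, -1.0]]
ft_force: [-0.2, -1.0, 0.5]
gripper_width: 0.0458
gripper_force: 0.0
clock: 10.4
tool_pos: [0.4613, -0.0795, 0.2679]
eef_rot: [[-0.869, -0.495, 0.005], [-0.495, 0.869, -0.003], [-0.003, -0.005, -1.0]]
ft_force: [0.7, -0.5, 0.7]
gripper_width: 0.0471
gripper_force: 0.0
[ 0.4615199 -0.0785914  0.2658216]
```

View pics/w8.png

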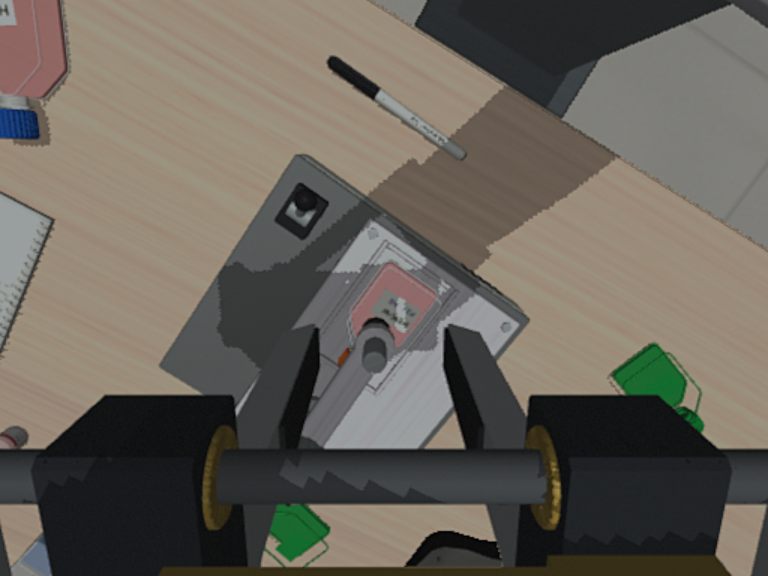

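The arm now lies over the flask (knob top at (374,358), pad at (376,328)). The flask still sits in its tray and the toggle is off. Measuring the arm angle.

```bash
python3 - <<'E'
from h import *
w=np.load('w8.npz');P=w['P'].reshape(-1,3);l=(P[:,:2]-S)@np.c_[X,Y]*1e3
m=(np.hypot(l[:,0],l[:,1])<25)&(P[:,2]>.143)&(P[:,2]<.16);print(m.sum(),l[m].min(0),l[m].max(0),np.median(l[m],0),np.median(P[m,2]))
c=optics.calibration('wrist');p=ray(374/1.5,357/1.5,.151,c)-S;print(p@X*1e3,p@Y*1e3)
m=(abs(l[:,1])<30)&(l[:,0]>20)&(l[:,0]<75)&(P[:,2]>.115)&(P[:,2]<.132);print('bar',m.sum(),np.percentile(l[m],[2,50,98],axis=0).round(),np.median(P[m,2]))
for a,b in((20,35),(35,50),(50,75)):
    k=m&(l[:,0]>=a)&(l[:,0]<b);k.sum() and print(a,np.percentile(l[k,1],[3,97]))
a=np.load('top0.npz')['d'];im,d,P,c=grab('top')
P=P.reshape(-1,3);l=(P[:,:2]-S)@np.c_[X,Y]*1e3
for n,cx,cy,r,lo,hi in(('ring',105,0,28,.132,.17),('knob',0,0,20,.132,.17)):
    m=(np.hypot(l[:,0]-cx,l[:,1]-cy)<r)&(P[:,2]>lo)&(P[:,2]<hi);m.sum() and print(n,m.sum(),l[m].min(0),l[m].max(0),np.median(P[m,2]))
E
```

```text
228 [ -6.42843806 -14.32680179] [9.03299901 0.96167363] [ 0.52897311 -7.30241771] 0.1503008601434643
-2.8499198541978337 -7.711991019907529
bar 1003 [[ 21. -16.]
 [ 47.  -5.]
 [ 74.   6.]] 0.12257202110582882
20 [-16.22034881   4.61840946]
35 [-15.56543085   5.41696086]
50 [-14.77825818   6.11683018]
ring 113 [ 84.41926594 -23.61497069] [126.95833611  18.28694867] 0.14806637560134317
knob 13 [ -5.02132401 -11.43093085] [6.44984584 0.10273838] 0.15088647923298537
```

Arm angle is about -0.04 rad, which is fine. Ring centre is about seat (105.5,-2) with its top at 0.1475, so the ring is near 3 rad and needs about 5.3 rad more. I'll take it with the wrist wound back to yaw 145°.

```bash
python3 -c "
from h import *
print(W(.1055,-.002),tool([*W(.1055,-.002),.2],145))"
```

```text
[ 0.61919407 -0.06059977] [[-0.2427, -0.1053, 0.1073], np.float64(-25.27809271766175), np.float64(-0.28086769686290836)]
```

```bash
python3 -m creep '[[-0.6,[-0.08,-0.035,0.02],[0,0,-0.1]],[-0.6,[-0.16,-0.07,0.05],[0,0,-0.2]],[-0.6,[-0.243,-0.105,0.1],[0,0,-0.28]],[-0.6,[-0.243,-0.105,0.1],[0,0,-0.28]],[-0.6,[-0.243,-0.105,0.1],[0,0,-0.28]]]' 30;  python3 - <<'E'
from h import *
im,d,P,c=grab('wrist');cv2.imwrite('pics/w9.png',im[:,:,::-1])
s=get_state();print(s['tool_pos'],s['gripper_width'],s['q'][5],tool([*W(.1055,-.002),.129],145))
l=(P[...,:2]-S)@np.c_[X,Y]*1e3
m=(np.hypot(l[...,0]-105,l[...,1])<35)&(P[...,2]>.138)&(P[...,2]<.1525);print(m.sum(),np.percentile(l[m],[.5,99.5],axis=0),np.percentile(P[m,2],[10,50,90]))
h=P[...,2][m];print(np.histogram(h,12))
E
```

```text
clock: 11.0
tool_pos: [0.6191, -0.0585, 0.1982]
eef_rot: [[-0.572, -0.82, -0.009], [-0.82, 0.572, 0.003], [0.003, 0.009, -1.0]]
ft_force: [0.0, -0.1, -0.3]
gripper_width: 0.075
gripper_force: 0.0
[ 0.61852309 -0.05898175  0.20012567] 0.07535675369742506 -158.48285826417455 [[0.0013, -0.0033, 0.1185], np.float64(0.056610800129718086), np.float64(0.000629008890330201)]
2293 [[ 85.23584153 -23.72307489]
 [127.75213596  18.97659979]] [0.14428927 0.14746569 0.1484369 ]
(array([ 19,  23,  28,  22,  98, 125, 128, 897, 853,  86,   9,   5]), array([0.13813388, 0.13931969, 0.1405055 , 0.14169131, 0.14287712,
       0.14406293, 0.14524874, 0.14643455, 0.14762035, 0.14880616,
       0.14999197, 0.15117778, 0.15236359]))
```

```bash
python3 -m creep '[[-0.6,[0.001,-0.003,0.04],[0,0,0]],[-0.6,[0.001,-0.003,0.08],[0,0,0]],[-0.6,[0.001,-0.003,0.11],[0,0,0]],[-0.6,[0.001,-0.003,0.117],[0,0,0]],[-0.6,[0.001,-0.003,0.117],[0,0,0]]]'; python3 -m creep '[[-0.6,[0,0,0],[0,0,0]]]'; python3 -c "
from h import *
s=get_state();T=s['tool_pos'];print(T,(T[:2]-S)@X,(T[:2]-S)@Y,s['ft_torque'])"
```

```text
clock: 11.55
tool_pos: [0.6197, -0.0617, 0.1339]
eef_rot: [[-0.574, -0.819, -0.002], [-0.819, 0.574, 0.0], [0.001, 0.002, -1.0]]
ft_force: [0.6, -0.9, -0.0]
gripper_width: 0.0751
gripper_force: 0.0
clock: 11.65
tool_pos: [0.6214, -0.0621, 0.1358]
eef_rot: [[-0.574, -0.819, 0.002], [-0.819, 0.574, -0.001], [-0.001, -0.002, -1.0]]
ft_force: [-0.1, -0.3, 0.2]
gripper_width: 0.0753
gripper_force: 0.0
[ 0.62136205 -0.06212199  0.13578037] 0.10780617469744688 -0.0033033962110825595 [ 0.06244578  0.02781171 -0.01988894]
```

```bash
python3 -m creep '[[-0.6,[0,0.003,0.009],[0,0,0]],[-0.6,[0,0.003,0.009],[0,0,0]],[0.2,[0,0.003,0.009],[0,0,0]],[0.2,[0,0.003,0.009],[0,0,0]],[0.2,[0,0.003,0.009],[0,0,0]]]'; python3 -m creep '[[0.2,[0,0,0],[0,0,0]],[0.2,[0,0,0],[0,0,0]],[0.2,[0,0,0],[0,0,0]]]'
```

```text
clock: 12.15
tool_pos: [0.6195, -0.061, 0.129]
eef_rot: [[-0.574, -0.819, 0.0], [-0.819, 0.574, -0.0], [-0.0, -0.0, -1.0]]
ft_force: [0.6, -0.1, -1.1]
gripper_width: 0.0549
gripper_force: 0.0
clock: 12.45
tool_pos: [0.6195, -0.0611, 0.1289]
eef_rot: [[-0.574, -0.819, 0.0], [-0.819, 0.574, -0.0], [-0.0, -0.0, -1.0]]
ft_force: [1.4, -0.2, -0.2]
gripper_width: 0.0417
gripper_force: 30.0
```

Gripped with hardly any side force. Turning clockwise, following the thread down.

```bash
python3 -m creep '[[0.2,[0,0,0.0005],[0,0,0.09]],[0.2,[0,0,0.001],[0,0,0.18]],[0.2,[0,0,0.0014],[0,0,0.27]],[0.2,[0,0,0.0018],[0,0,0.36]],[0.2,[0,0,0.0022],[0,0,0.45]]]'; python3 -c "
from h import *
s=get_state();print(s['ft_torque'],s['q'][5])"
```

```text
clock: 12.95
tool_pos: [0.6193, -0.0606, 0.1275]
eef_rot: [[-0.97, -0.245, -0.0], [-0.245, 0.97, 0.001], [0.0, 0.001, -1.0]]
ft_force: [0.2, 0.8, 0.3]
gripper_width: 0.0416
gripper_force: 30.0
[0.21639039 0.00850588 0.04456275] -117.73702071500948
```

```bash
python3 -m creep '[[0.2,[0,0,0.0005],[0,0,0.09]],[0.2,[0,0,0.001],[0,0,0.18]],[0.2,[0,0,0.0014],[0,0,0.27]],[0.2,[0,0,0.0018],[0,0,0.36]],[0.2,[0,0,0.0022],[0,0,0.45]]]'; python3 -m creep '[[0.2,[0,0,0.0005],[0,0,0.09]],[0.2,[0,0,0.001],[0,0,0.18]],[0.2,[0,0,0.0014],[0,0,0.27]],[0.2,[0,0,0.0018],[0,0,0.36]],[0.2,[0,0,0.0022],[0,0,0.45]]]';python3 -m creep '[[0.2,[0,0,0.0005],[0,0,0.09]],[0.2,[0,0,0.001],[0,0,0.18]],[0.2,[0,0,0.0014],[0,0,0.27]],[0.2,[0,0,0.0018],[0,0,0.36]],[0.2,[0,0,0.0022],[0,0,0.45]]]'; python3 -c "
from h import *
s=get_state();print(s['ft_torque'],s['q'][5])"
```

```text
clock: 13.45
tool_pos: [0.6194, -0.0602, 0.1262]
eef_rot: [[-0.896, 0.444, 0.0], [0.444, 0.896, 0.001], [0.0, 0.001, -1.0]]
ft_force: [0.9, 1.2, 0.4]
gripper_width: 0.0414
gripper_force: 30.0
clock: 13.95
tool_pos: [0.6198, -0.0599, 0.1249]
eef_rot: [[-0.393, 0.919, 0.001], [0.919, 0.393, 0.002], [0.001, 0.002, -1.0]]
ft_force: [1.7, 1.7, -0.2]
gripper_width: 0.0413
gripper_force: 30.0
clock: 14.45
tool_pos: [0.6203, -0.06, 0.1235]
eef_rot: [[0.298, 0.955, 0.002], [0.955, -0.298, 0.001], [0.002, 0.002, -1.0]]
ft_force: [2.3, 2.3, -0.4]
gripper_width: 0.0415
gripper_force: 30.0
[ 0.27956132 -0.43635498  0.09865049] 3.7615961279347836
```

```bash
python3 -m creep '[[0.2,[0,0,0.0005],[0,0,0.09]],[0.2,[0,0,0.001],[0,0,0.18]],[0.2,[0,0,0.0014],[0,0,0.27]],[0.2,[0,0,0.0018],[0,0,0.36]],[0.2,[0,0,0.0022],[0,0,0.45]]]'; python3 -m creep '[[0.2,[0,0,0.0005],[0,0,0.09]],[0.2,[0,0,0.001],[0,0,0.18]],[0.2,[0,0,0.0014],[0,0,0.27]],[0.2,[0,0,0.0018],[0,0,0.36]],[0.2,[0,0,0.0022],[0,0,0.45]]]'; python3 -c "
from h import *
s=get_state();print(s['ft_torque'],s['q'][5])"
```

```text
clock: 14.95
tool_pos: [0.6207, -0.0603, 0.1222]
eef_rot: [[0.846, 0.532, 0.003], [0.532, -0.846, 0.001], [0.003, 0.001, -1.0]]
ft_force: [3.7, 1.1, -2.5]
gripper_width: 0.0414
gripper_force: 30.0
clock: 15.45
tool_pos: [0.6207, -0.0607, 0.1209]
eef_rot: [[0.989, -0.145, 0.003], [-0.145, -0.989, 0.0], [0.003, -0.0, -1.0]]
ft_force: [2.8, 0.7, -2.7]
gripper_width: 0.0414
gripper_force: 30.0
[-0.02231579 -0.51441159  0.10275725] 84.7593466633744
```

```bash
python3 -m creep '[[0.2,[0,0,0.0005],[0,0,0.09]],[0.2,[0,0,0.001],[0,0,0.18]],[0.2,[0,0,0.0014],[0,0,0.27]],[0.2,[0,0,0.0018],[0,0,0.36]],[0.2,[0,0,0.0022],[0,0,0.45]]]'; python3 -m creep '[[0.2,[0,0,0.0005],[0,0,0.09]],[0.2,[0,0,0.001],[0,0,0.18]],[0.2,[0,0,0.0012],[0,0,0.23]],[0.2,[0,0,0.0012],[0,0,0.23]]]'; python3 -c "
from h import *
s=get_state();print(s['ft_torque'],s['q'][5])"; python3 -m creep '[[0,[0,0,0],[0,0,0]],[-0.3,[0,0,0],[0,0,0]],[-0.6,[0,0,0],[0,0,0]],[-0.6,[0,0,0],[0,0,0]],[-0.6,[0,0,0],[0,0,0]]]';  python3 -m creep '[[-0.6,[0,0,-0.05],[0,0,0]],[-0.6,[0,0,-0.1],[0,0,0]],[-0.6,[0,0,-0.15],[0,0,0]],[-0.6,[0,0,-0.16],[0,0,0]]]'
```

```text
clock: 15.95
tool_pos: [0.6205, -0.0611, 0.1195]
eef_rot: [[0.658, -0.753, 0.003], [-0.753, -0.658, -0.001], [0.002, -0.001, -1.0]]
ft_force: [2.9, -0.4, -2.8]
gripper_width: 0.0414
gripper_force: 30.0
clock: 16.35
tool_pos: [0.6203, -0.0612, 0.1189]
eef_rot: [[0.355, -0.935, 0.002], [-0.935, -0.355, -0.001], [0.001, -0.002, -1.0]]
ft_force: [4.3, -0.4, -2.8]
gripper_width: 0.0415
gripper_force: 30.0
[-0.22340448 -0.32843351 -0.05910747] 145.63799248961277
clock: 16.85
tool_pos: [0.6192, -0.0609, 0.1189]
eef_rot: [[0.355, -0.935, -0.0], [-0.935, -0.355, 0.0], [-0.0, 0.0, -1.0]]
ft_force: [0.9, 0.9, 0.2]
gripper_width: 0.0739
gripper_force: 0.0
clock: 17.25
tool_pos: [0.6219, -0.0615, 0.2197]
eef_rot: [[0.355, -0.935, 0.008], [-0.935, -0.355, -0.002], [0.005, -0.007, -1.0]]
ft_force: [0.1, -0.9, 0.9]
gripper_width: 0.0752
gripper_force: 0.0
```

Ring released after 304° (5.3 rad). I have used all ten picture views, so I check by numbers: ring top height, knob and flask.

```bash
python3 - <<'E'
from h import *
im,d,P,c=grab('wrist');s=get_state();print(s['tool_pos'])
def ana(P,tag):
    P=P.reshape(-1,3);l=(P[:,:2]-S)@np.c_[X,Y]*1e3;r=np.hypot(l[:,0]-106,l[:,1]+2.4)
    for n,m in(('ringtop',(r<20)&(r>8)&(P[:,2]>.128)&(P[:,2]<.146)),('stud',(r<6)&(P[:,2]>.14)&(P[:,2]<.18)),('knob',(np.hypot(l[:,0],l[:,1]+5)<20)&(P[:,2]>.13)&(P[:,2]<.16)),
      ('bar',(l[:,0]>20)&(l[:,0]<75)&(abs(l[:,1])<25)&(P[:,2]>.1)&(P[:,2]<.13)),('flask',(l[:,0]<0)&(l[:,0]>-60)&(abs(l[:,1])<40)&(abs(P[:,2]-.086)<.006)),
      ('ball',(np.hypot(l[:,0]+45,l[:,1]+101)<30)&(P[:,2]>.085)&(P[:,2]<.115))):
        if m.sum()>3: print(tag,n,m.sum(),'med',np.median(l[m],0).round(1),np.percentile(l[m],[2,98],axis=0).round(1).tolist(),'z',np.percentile(P[m,2],[10,50,90]).round(4))
ana(P,'wrist')
for n in('top','scene'):
    im,d,P,c=grab(n);ana(P,n)
print(tool([*W(-.085,-.101),.2],84.4))
E
```

```text
[ 0.6213523  -0.0613752   0.21853978]
wrist ringtop 1354 med [107.7  -6.7] [[88.0, -21.1], [124.2, 15.5]] z [0.1366 0.1375 0.1385]
wrist stud 191 med [106.   -2.4] [[100.8, -7.8], [111.3, 3.0]] z [0.1559 0.1568 0.1575]
wrist knob 304 med [ 3.6 -8. ] [[-4.4, -13.9], [9.6, -0.9]] z [0.1332 0.1402 0.1411]
wrist bar 1187 med [53.3 -7.5] [[22.5, -15.7], [74.1, 6.3]] z [0.111  0.1124 0.1133]
wrist flask 268 med [-26.4 -15.3] [[-43.8, -27.6], [-3.5, 16.4]] z [0.0844 0.0856 0.0864]
wrist ball 336 med [ -45.2 -101.5] [[-54.4, -108.6], [-40.3, -94.7]] z [0.0886 0.0999 0.1028]
top ringtop 18 med [98.2  7.9] [[89.0, -1.2], [113.1, 13.2]] z [0.1337 0.1366 0.1408]
top knob 15 med [-0.7 -7.4] [[-5.0, -12.7], [6.6, -0.9]] z [0.1337 0.1401 0.1464]
top bar 78 med [45.7 -4.7] [[22.3, -16.3], [71.9, 5.4]] z [0.1077 0.112  0.1173]
top flask 7 med [-8.1  6. ] [[-10.1, -27.1], [-1.9, 22.0]] z [0.0854 0.0886 0.0903]
scene ringtop 42 med [99.7  6. ] [[86.7, -18.9], [122.7, 15.0]] z [0.1336 0.1384 0.1412]
scene stud 6 med [103.7  -3.8] [[100.6, -5.1], [109.7, 1.4]] z [0.148 0.157 0.16 ]
scene knob 19 med [ 0.5 -2.6] [[-6.6, -12.1], [7.9, 4.6]] z [0.1316 0.1377 0.1418]
scene bar 76 med [48.6 -0.1] [[22.3, -14.4], [74.6, 9.6]] z [0.1073 0.112  0.115 ]
scene flask 55 med [-17.4   0.2] [[-43.1, -27.1], [-3.1, 25.6]] z [0.0832 0.0865 0.0902]
scene ball 15 med [-48.4 -98.5] [[-55.9, -106.6], [-42.1, -94.7]] z [0.0886 0.0978 0.1033]
[[0.0065, 0.3573, 0.0238], np.float64(-63.62089155338731), np.float64(-0.7068987950376368)]
```

Stud tip reads 0.1568 (157 given) and ring top 0.1375, so the ring is at about 8.1 rad, half a turn past contact. Now the toggle, with closed fingers from the front.

```bash
python3 -m creep '[[1,[0.006,0.357,0],[0,0,-0.09]],[1,[0.006,0.357,0],[0,0,-0.18]],[1,[0.006,0.357,0],[0,0,-0.27]],[1,[0.006,0.357,0],[0,0,-0.36]],[1,[0.006,0.357,0],[0,0,-0.45]]]'; python3 -m creep '[[1,[0,0,0],[0,0,-0.09]],[1,[0,0,0],[0,0,-0.18]],[1,[0,0,0],[0,0,-0.257]],[1,[0,0,0],[0,0,-0.257]]]'; python3 -c "
from h import *
s=get_state();print(s['gripper_width'],tool([*W(-.085,-.101),.084],84.4))"
```

```text
clock: 17.9
tool_pos: [0.415, -0.1399, 0.2115]
eef_rot: [[0.879, -0.477, -0.007], [-0.477, -0.879, 0.003], [-0.007, 0.001, -1.0]]
ft_force: [-0.3, -0.5, 0.1]
gripper_width: 0.0387
gripper_force: 0.0
clock: 18.3
tool_pos: [0.4189, -0.1395, 0.2125]
eef_rot: [[0.995, -0.098, -0.004], [-0.098, -0.995, 0.002], [-0.004, -0.002, -1.0]]
ft_force: [1.0, 0.2, -0.3]
gripper_width: 0.0068
gripper_force: 0.0
0.006823341590057173 [[0.0028, 0.0019, 0.2141], np.float64(-0.01837135240856469), np.float64(-0.000204126137872941)]
```

```bash
python3 -m creep '[[1,[0,0.002,0.06],[0,0,0]],[1,[0,0.002,0.12],[0,0,0]],[1,[0,0.002,0.18],[0,0,0]],[1,[0,0.002,0.21],[0,0,0]],[1,[0,0.002,0.21],[0,0,0]]]'; python3 -m creep '[[1,[0,0,0],[0,0,0]]]';python3 -c "
from h import *
s=get_state();print(s['gripper_width'],tool([*W(-.033,-.101),.085],84.4))"
```

```text
clock: 18.8
tool_pos: [0.4163, -0.1392, 0.0845]
eef_rot: [[0.995, -0.1, -0.009], [-0.1, -0.995, 0.005], [-0.009, -0.004, -1.0]]
ft_force: [-0.0, 0.7, 0.5]
gripper_width: 0.0004
gripper_force: 0.0
clock: 18.9
tool_pos: [0.4197, -0.1411, 0.0882]
eef_rot: [[0.995, -0.099, -0.002], [-0.099, -0.995, 0.001], [-0.002, -0.001, -1.0]]
ft_force: [-0.9, -1.1, 1.2]
gripper_width: 0.0002
gripper_force: 0.0
0.00021336362484650906 [[0.0871, -0.001, 0.0052], np.float64(-0.06893424016629979), np.float64(-0.0007659360018477755)]
```

```bash
python3 -m creep '[[1,[0.018,0,0.003],[0,0,0]],[1,[0.036,0,0.003],[0,0,0]],[1,[0.054,0,0.003],[0,0,0]],[1,[0.072,0,0.003],[0,0,0]],[1,[0.087,0,0.003],[0,0,0]]]'; python3 -m creep '[[1,[0,0,0],[0,0,0]],[1,[0,0,0],[0,0,0]]]'; python3 -c "
from h import *
T=get_state()['tool_pos'];print((T[:2]-S)@X,(T[:2]-S)@Y)"
```

```text
clock: 19.4
tool_pos: [0.4719, -0.1465, 0.0869]
eef_rot: [[0.995, -0.097, -0.003], [-0.097, -0.995, 0.0], [-0.003, 0.0, -1.0]]
ft_force: [-18.4, 0.2, 13.1]
gripper_width: -0.0001
gripper_force: 9.3
clock: 19.6
tool_pos: [0.4714, -0.1464, 0.0867]
eef_rot: [[0.995, -0.097, -0.004], [-0.097, -0.995, 0.0], [-0.004, -0.0, -1.0]]
ft_force: [-5.7, -0.5, 2.9]
gripper_width: 0.0007
gripper_force: 2.8
-0.03319474177162773 -0.10181938417307196
```

```bash
python3 -m creep '[[1,[0.003,0,0],[0,0,0]],[1,[0.005,0,0],[0,0,0]],[1,[0.005,0,0],[0,0,0]]]'; python3 -m creep '[[1,[-0.03,0,0],[0,0,0]],[1,[-0.08,0,0],[0,0,0]],[1,[-0.1,0,-0.05],[0,0,0]],[1,[-0.1,0,-0.13],[0,0,0]],[1,[-0.1,0,-0.2],[0,0,0]]]'; python3 - <<'E'
from h import *
print(get_state()['tool_pos'])
for n in('wrist','top','scene'):
    im,d,P,c=grab(n);P=P.reshape(-1,3);l=(P[:,:2]-S)@np.c_[X,Y]*1e3;r=np.hypot(l[:,0]-106,l[:,1]+2.4)
    for k,m in(('ball',(abs(l[:,0]+40)<45)&(abs(l[:,1]+101)<16)&(P[:,2]>.085)&(P[:,2]<.115)),('ringtop',(r<20)&(r>8)&(P[:,2]>.128)&(P[:,2]<.146)),('knob',(np.hypot(l[:,0],l[:,1]+5)<20)&(P[:,2]>.13)&(P[:,2]<.16)),('flask',(l[:,0]<0)&(l[:,0]>-60)&(abs(l[:,1])<40)&(abs(P[:,2]-.086)<.006))):
        if m.sum()>3: print(n,k,m.sum(),np.percentile(l[m],[2,50,98],axis=0).round(1).tolist(),np.percentile(P[m,2],[50,95]).round(4))
E
```

```text
clock: 19.9
tool_pos: [0.4717, -0.1464, 0.0866]
eef_rot: [[0.995, -0.097, -0.009], [-0.097, -0.995, 0.001], [-0.009, -0.0, -1.0]]
ft_force: [-12.3, 1.0, 8.8]
gripper_width: 0.0006
gripper_force: 6.1
clock: 20.4
tool_pos: [0.4161, -0.1411, 0.2088]
eef_rot: [[0.995, -0.098, 0.002], [-0.098, -0.995, -0.0], [0.002, 0.0, -1.0]]
ft_force: [0.2, -0.2, -0.1]
gripper_width: 0.0007
gripper_force: 0.0
[ 0.41613349 -0.1410604   0.20884932]
wrist ball 284 [[-23.8, -108.9], [-16.5, -102.2], [-9.3, -94.7]] [0.1003 0.103 ]
wrist knob 497 [[-6.1, -13.8], [1.1, -7.8], [7.8, 0.2]] [0.1402 0.1416]
wrist flask 1167 [[-44.3, -27.2], [-20.8, -2.3], [-3.3, 24.0]] [0.0859 0.0873]
top ball 14 [[-23.5, -108.6], [-17.6, -102.0], [-11.7, -97.1]] [0.1003 0.1076]
top ringtop 69 [[89.0, -20.2], [103.9, -2.2], [123.8, 14.5]] [0.1388 0.1434]
top knob 14 [[-5.0, -12.6], [0.9, -8.1], [6.6, -0.8]] [0.1403 0.1458]
top flask 46 [[-44.8, -27.8], [-19.7, 0.9], [-5.3, 22.9]] [0.0859 0.09  ]
scene ball 12 [[-23.2, -103.3], [-20.0, -97.2], [-13.4, -93.8]] [0.0987 0.1059]
scene ringtop 44 [[87.4, -17.3], [99.9, 4.1], [121.4, 15.7]] [0.1375 0.1423]
scene knob 18 [[-7.7, -11.6], [-1.5, -3.4], [6.3, 3.3]] [0.1393 0.1429]
scene flask 54 [[-43.9, -27.5], [-18.8, 0.9], [-1.6, 25.1]] [0.086  0.0907]
```

Ball centre is now at seat x≈-17 mm (-17.6 expected when fully on). Flask, arm and ring are unchanged and the robot is clear.

```bash
python3 -c "
from bench import close_job
print(close_job())"
```

```text
the job is handed in; nothing more can be done
None
```

The job is handed in at about 20 s on the clock: the small flask lies in the tray with the pad over it, the ring is screwed down to about 8.1 rad (roughly half a turn past contact), and the toggle is fully on. I checked each of these by camera measurements just before handing in; no result was reported back.

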